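# Close the open parts tins with their lids

## Robot

A 6-joint arm with a two-finger parallel gripper is mounted at the origin on the work surface. World frame = base frame: x ahead of the robot, y to its left, z up, the work surface at z = 0. Lengths are in mm, angles in rad, forces in N, time in s.
With the tool pointing down it reaches from about 275 to 825 mm from the base axis. Payload 5.2 kg.
Tool frame: the origin (TCP) lies at the centre of the arm's flange, where the gripper is bolted on; the fingertips stand 186 mm ahead of it and the grasp point (between the pads) lies 167 mm ahead of it; z points along the fingers, y is the line along which they close (so a half turn about z gives the same grasp; the last joint's range is limited). The gripper opens to 93 mm and grips with 3 to 60 N. Pads are 15 mm wide; open, the fingers measure 128 mm over their backs; the gripper's body (75 mm by 188 mm) begins 65 mm behind the grasp point.
Start: joints at [-1.386, 0.259, 1.535, -0, 1.348, -0.203], TCP at [208.005, -509.157, 404.753] pointing down, gripper open.
Joint ranges: [-3.14, 3.14], [-0.91, 2.08], [0.19, 2.58], [-1.22, 4.36], [0.22, 2.71], [-3.12, 3.12]. Speed limits (rad/s): [2.57, 2.57, 3.14, 3.14, 3.14, 3.14].

## Interface

Orientations are given as a 3x3 rotation matrix whose columns are the frame's x, y, z axes.
In Python, from station import * gives the robot as it stands.
- The arm moves only by the tool drive_tool, never from a script. Its argument "series" is a list that holds one entry, the list of rows, each a list of 7 numbers: the finger opening in m, from 0 to 0.093, then the shift along the tool's x, y, z in m, then the turn, a rotation vector about the tool's x, y, z in rad. A call has exactly 5 rows; each row shifts and turns the commanded pose from where the row before left it, along the tool's axes as they then stand; what a row does not reach is not made up. A row lasts 1/10 s, in which the tool goes at most 50 mm and 8.59 degrees, less where a joint would pass 70% of its speed; a pose out of reach is approached as far as the arm can. A call with a gripper value outside its range is refused whole. The fingers move at their own pace and stop on an object; "newtons" is the grip in N (left out, the last holds). Time passes only in rows, so rows that do not move let the fingers close, or fill a call up. It gives the time, the measured TCP pose, the force, the opening and the grip force at its end, in the units of the state.
- get_obs(): the state, without advancing time (a new reading comes with each control period).
- read_camera(name): name is "scene" or "side" or "wrist"; returns a dict with "color" (384x512x3 uint8, red, green, blue), "camera_matrix" (3x3 intrinsics, pixels), "position" and "orientation" of the camera in the world; the wrist camera has in their place "T_tool_cam" (4x4, takes a point from camera to tool coordinates, whose origin is the TCP and whose axes are the flange's). Camera axes: x right, y down, z forward; pixel columns grow to the right and rows downward; lengths in mm; the calibration is good to about 2 mm. A picture is of the moment at which its call begins: read the wrist's pose just before it. There is no depth.
- close_job(): hands the job in; it is judged then, once.
Trained networks look in a picture, given as the dict that the camera call returned (one of the last four; its "shot" number tells which), for a name from the list of things; names that differ only in an ending like _2 or _b are one class to them, and where a whole thing is asked for, a point or a joint stands for the part that bears it (a point fixed in the world has none). Each returns a list of dicts, best first, with "conf" (0 to 1); they miss things now and then, are a little off and sometimes report something else, mostly with a low value. They report only what shows in the picture. A call takes as long as a camera call. They do not tell look-alikes from the thing itself.
- look_for(picture, name): "extent" ([left, top, right, bottom] in pixels, round what is visible of it).
The state is a dict: "clock": time; "joint_pos": joint angles; "dq": joint speeds; "effort": joint torques, N m; "tool_pos": TCP position; "orientation": TCP orientation; "force": force on the tool from outside, world axes, zero at the start; "torque": the same for the moment, N m; "opening": finger opening in mm; "grasp_force": force on a finger pad.
Only numpy, scipy, OpenCV 4.12 (cv2) and the standard library are available. Lean on these libraries where they do the work, as an engineer would, in place of code of your own. Each camera call takes 0.05 s, during which the arm holds its last target. There are 200 camera calls.

## Task

Close the two open parts tins that lean in their cradles: put on each the lid that matches it in shape and size, fully home so that its flange lies flush on the rim, and let go. Leave the odd small lid and everything else on the bench where it is.

Things in the scene. Friction and masses are not known exactly. Their poses are not given: they have to be found in the camera images.
- round_lid: Large round lid: flange 86 mm, plug 70.4 mm diameter. Bare metal, grip bar on top, lying right side up. Origin: centre of the plug's underside; z up. Heights: plug 0-10 mm (tapered below 5), flange 10-14, upright grip bar 14-40, 44 mm long along x, 12 mm thick along y. About 0.14 kg.
- square_lid: Square lid: flange 84 x 84 mm, plug 66 x 66 mm, sides along its x and y. Bare metal, grip bar on top, lying right side up. Origin: centre of the plug's underside; z up. Heights: plug 0-10 mm (tapered below 5), flange 10-14, upright grip bar 14-40, 44 mm long along x, 12 mm thick along y. About 0.14 kg.
- round_tin: Open round sheet-metal parts tin, 70 mm tall, fixed in a steel cradle so that it leans 30 degrees over towards its cradle's front (roughly towards the robot). Origin: centre of its underside; z is the tin's own axis, out through the mouth (rim at z = 70 mm). 80 mm outside, 74 mm inside diameter. Some hardware lies at the bottom, below 30 mm.
- square_tin: Open square sheet-metal parts tin, 70 mm tall, fixed in a steel cradle so that it leans 30 degrees over towards its cradle's front (roughly towards the robot). Origin: centre of its underside; z is the tin's own axis, out through the mouth (rim at z = 70 mm). 78 x 78 mm outside, 70 x 70 mm inside, sides along its x and y. Some hardware lies at the bottom, below 30 mm.
- round_seat (a point): Point on the round tin's axis, 10 mm below the rim plane, axes as the tin's: where the origin of the round lid comes when it is fully home (flange resting on the rim).
- square_seat (a point): Point on the square tin's axis, 10 mm below the rim plane, axes as the tin's: where the origin of the square lid comes when it is fully home (flange resting on the rim).
- small_lid: Odd lid of a smaller tin that is not here: round, flange 60 mm, plug 48 mm diameter, 40 mm tall with the same grip bar. Origin: centre of the plug's underside. Leave it alone.
- deep_socket: Steel wrench socket standing upright, 28 mm diameter, 55 mm tall, origin at its foot. Bystander.
- short_socket: Steel wrench socket standing upright, 30 mm diameter, 35 mm tall, origin at its foot. Bystander.
- wrench: Steel wrench lying flat, 180 mm long along its x, origin under its middle. Bystander.
- screwdriver: Screwdriver with black handle lying flat, 200 mm long along its x, origin under its middle. Bystander.
- oil_bottle: Grey closed bottle standing, 60 mm diameter, 150 mm tall, origin at its foot. Bystander.
- screw_jar: Clear closed jar with steel cap standing, 64 mm diameter, 80 mm tall, origin at its foot. Bystander.
- steel_block: Plain steel block 50 x 40 x 30 mm, origin under its middle. Bystander.
Not all that is in view belongs to the job. What is shaped like the round_lid but blue or pink is not meant.

How it is judged:
By the outcome, as a careful person would: the job done as asked, in the order asked, and still so for the second after the job is handed in, with the robot touching nothing.
It also fails if it takes over 48 s, if anything falls off the work surface, if the arm or the gripper's body presses on something with over 40 N, if the wrist force passes 120 N, or if a joint passes its speed limit or range.

## Working session

There is one attempt and no reset: what is moved stays moved. The work goes in short steps, Python scripts to look and compute and a tool call to move; the robot and the scene stay as the last step left them, time stands still between calls to the robot, and variables do not carry over. Pictures are saved under pics/ and viewed, at most 10 in all, crops included, and the job is handed in when it is done.

Besides the shell and the picture viewer there is one more tool, called in YAML: its name, and indented under it one key for each argument. drive_tool: Moves the arm, as the interface text tells. Its arguments: {"type":"object","properties":{"series":{"type":"array"},"newtons":{"type":"number"}},"required":["series"]}

```bash
mkdir -p pics; ls
python3 - <<'E'
from station import *
import cv2,numpy as np
o=get_obs();print(o)
for n in ["scene","side"]:
    p=read_camera(n);cv2.imwrite(f"pics/{n}0.png",p["color"][:,:,::-1])
    print(n,p["camera_matrix"],p["position"],p["orientation"])
    for k in ["round_lid","square_lid","round_tin","square_tin","small_lid"]:
        print(k,[(np.round(d["extent"]),round(d["conf"],2)) for d in look_for(p,k)[:4]])
E
```

```text
pics
{'clock': 0.0, 'joint_pos': array([-1.38579000e+00,  2.59360496e-01,  1.53606729e+00, -5.45621421e-06,
        1.34801288e+00, -2.02799692e-01]), 'dq': array([ 0.0001063 ,  0.00119086, -0.00071049,  0.00012831,  0.00129836,
        0.00180025]), 'effort': array([-1.87151789e-03, -4.37316298e+01, -2.83998513e+01,  7.14940019e-02,
        4.12796123e-02, -1.30504909e-04]), 'tool_pos': array([ 207.96864925, -508.93852487,  403.91432462]), 'orientation': array([[ 9.25740564e-01,  3.78159080e-01, -3.45177307e-04],
       [ 3.78159059e-01, -9.25738856e-01,  1.81549613e-03],
       [ 3.67002299e-04, -1.81121033e-03, -9.99998292e-01]]), 'force': array([-0.48384539,  1.00874539, -0.75795158]), 'torque': array([-0.02442055,  0.02586789, -0.04794801]), 'grasp_force': 0.0, 'opening': 93.41251238858214}
scene [[495.67018012   0.         255.63063472]
 [  0.         495.67018012 186.8413094 ]
 [  0.           0.           1.        ]] [1341.65037947  693.67252723 1382.48066286] [[-0.66745091  0.58274515 -0.46359182]
 [ 0.74464671  0.52503942 -0.41211028]
 [ 0.00324871 -0.62027551 -0.7843773 ]
[... 409 characters left out ...]
0.58)]
small_lid [(array([267., 164., 282., 175.]), 0.43)]
side [[435.83520523   0.         256.44059622]
 [  0.         435.83520523 193.16866424]
 [  0.           0.           1.        ]] [  418.43988215 -1030.75319129   858.90763277] [[ 0.98928301 -0.10307882  0.10341128]
 [-0.1444302  -0.5869141   0.79666289]
 [-0.02142553 -0.80306077 -0.59551184]]
round_lid [(array([170., 292., 211., 320.]), 0.86), (array([249., 216., 276., 235.]), 0.85), (array([173., 259., 203., 286.]), 0.8), (array([227., 273., 262., 297.]), 0.64)]
square_lid [(array([203., 160., 229., 176.]), 0.82)]
round_tin [(array([268., 160., 296., 189.]), 0.67)]
square_tin []
small_lid [(array([208., 216., 230., 233.]), 0.68)]
```

Run:
```python
import cv2,numpy as np
a=cv2.imread("pics/scene0.png")[80:270,110:370];b=cv2.imread("pics/side0.png")[110:340,110:430]
cv2.imwrite("pics/a.png",cv2.resize(a,None,fx=3,fy=3,interpolation=2));cv2.imwrite("pics/b.png",cv2.resize(b,None,fx=2.5,fy=2.5,interpolation=2))
```

```text
(no output)
```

View pics/a.png

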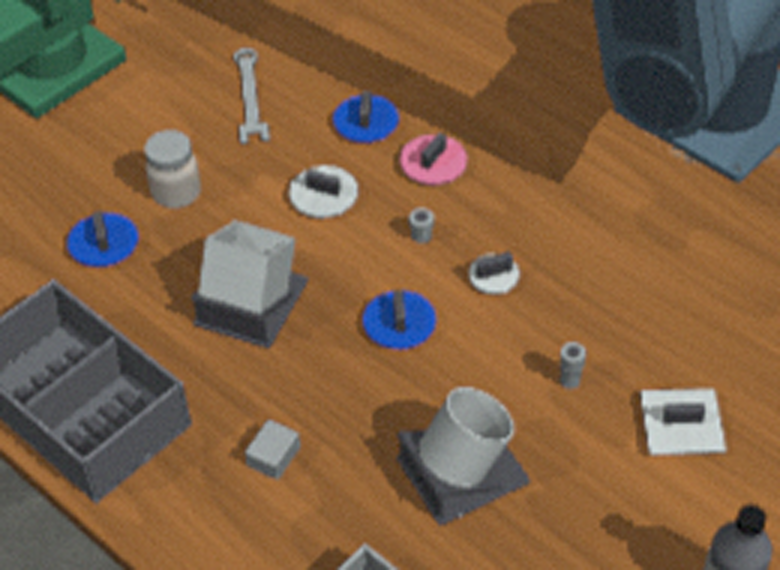

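View pics/b.png

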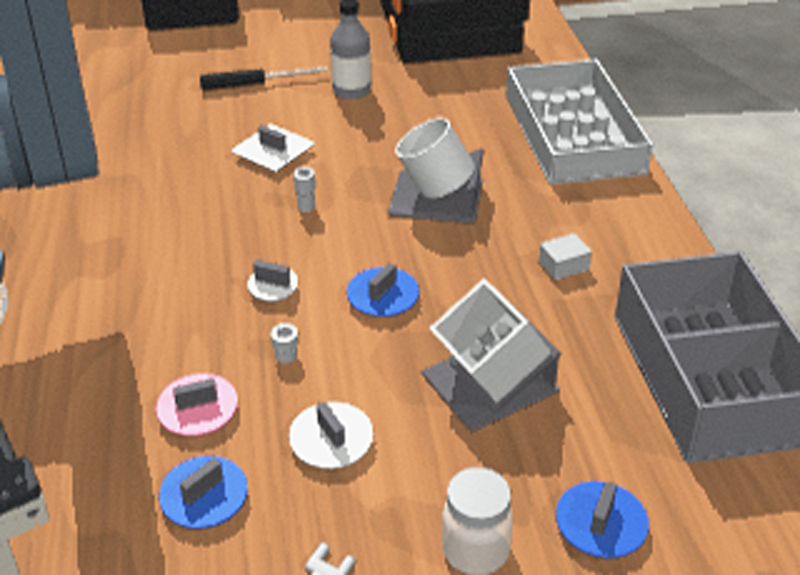

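The scene crop shows bare round lid at about (323,191), square lid (683,421), round tin mouth (480,418) and square tin mouth (248,240). The blue and pink ones are decoys. In the side crop, the same things are at (331,435), (273,148), (435,150) and (480,327).

```bash
cat > h.py <<'E'
from station import *
import cv2,numpy as np
from scipy.spatial.transform import Rotation as R
from scipy.optimize import least_squares
def snap(name,fn=None):
    o=get_obs();p=read_camera(name)
    if name=="wrist":
        T=np.eye(4);T[:3,:3]=o["orientation"];T[:3,3]=o["tool_pos"];T=T@p["T_tool_cam"]
        p["position"],p["orientation"]=T[:3,3],T[:3,:3]
    if fn:
        cv2.imwrite(f"pics/{fn}.png",p["color"][:,:,::-1])
        np.savez(f"pics/{fn}.npz",K=p["camera_matrix"],t=p["position"],R=p["orientation"],img=p["color"])
    return p
class V:
    def __init__(s,K,t,Rm): s.K,s.t,s.R=np.array(K),np.array(t),np.array(Rm)
    def ray(s,u): return s.R@np.linalg.inv(s.K)@[u[0],u[1],1]
    def plane(s,u,z): r=s.ray(u); return s.t+r*(z-s.t[2])/r[2]
    def proj(s,P):
        q=(np.atleast_2d(P)-s.t)@s.R@s.K.T; return q[:,:2]/q[:,2:]
def load(fn): d=np.load(f"pics/{fn}.npz"); return V(d["K"],d["t"],d["R"]),d["img"]
def tri(vs,us):
    A=np.zeros((3,3));b=np.zeros(3)
    for v,u in zip(vs,us):
        r=v.ray(u);r/=np.linalg.norm(r);M=np.eye(3)-np.outer(r,r);A+=M;b+=M@v.t
    return np.linalg.solve(A,b)
def moves(pos,Rm,o=None):
    "total tool-frame shift and rotvec from the present pose to the target"
    o=o or get_obs();R0=o["orientation"]
    return np.round(R0.T@(np.array(pos)-o["tool_pos"])/1000,4),np.round(R.from_matrix(R0.T@Rm).as_rotvec(),4)
E
python3 - <<'E'
from h import *
for n in ["scene","side"]: snap(n,n+"1")
s,_=load("scene1");d,_=load("side1")
S=lambda x,y:(110+x/3,80+y/3)
D=lambda x,y:(110+x/2.5,110+y/2.5)
for k,a,b in [("rl",S(323,191),D(331,435)),("sl",S(683,421),D(273,148)),("small",S(494,274),D(273,285))]:
    print(k,s.plane(a,14),d.plane(b,14))
for k,a,b in [("rmouth",S(480,418),D(428,152)),("sq0",S(238,224),D(485,282)),("sq1",S(293,238),D(526,320)),("rl bar",S(323,182),D(331,422)),("sl bar",S(682,413),D(273,138))]:
    print(k,tri([s,d],[a,b]).round(1))
print(read_camera("wrist")["T_tool_cam"].round(3),read_camera("wrist")["camera_matrix"].round(1))
E
```

```text
rl [ 473.97544074 -270.74097855   14.        ] [ 473.93165029 -278.06115473   14.        ]
sl [455.54421524 273.73913918  14.        ] [456.18556264 262.75535591  14.        ]
small [433.69573895 -21.90824873  14.        ] [433.4920923  -33.88345107  14.        ]
rmouth [645.1 128.1  76.5]
sq0 [ 648.2 -216.4  139. ]
sq1 [ 647.5 -201.2   97.3]
rl bar [ 473.6 -272.1   27.9]
sl bar [456.8 270.2  26.5]
[[-0.    -0.96  -0.28  78.834]
 [ 1.    -0.    -0.     0.321]
 [ 0.    -0.28   0.96  20.289]
 [ 0.     0.     0.     1.   ]] [[334.    0.  257.3]
 [  0.  334.  191.2]
 [  0.    0.    1. ]]
```

drive_tool:
  series:
    - [[0.04,0.0455,-0.0137,0.0049,0,0,0],[0.04,0.0455,-0.0137,0.0049,0,0,0],[0.04,0.0455,-0.0137,0.0049,0,0,0],[0.04,0.0455,-0.0137,0.0049,0,0,0],[0.04,0.0455,-0.0137,0.0049,0,0,0]]

```text
clock: 1.3
tool_pos: [393.9, -358.4, 380.3]
orientation: [[0.926, 0.378, 0.0], [0.378, -0.926, -0.0], [0.0, 0.001, -1.0]]
force: [0.7, -0.5, 0.9]
opening: 57.2
grasp_force: 0.0
```

drive_tool:
  series:
    - [[0.04,0.0455,-0.0137,0.0049,0,0,0],[0.04,0.0455,-0.0137,0.0049,0,0,0],[0.04,0.0455,-0.0137,0.0049,0,0,0],[0.04,0.0455,-0.0137,0.0049,0,0,0],[0.04,0,0,0,0,0,0]]

```text
clock: 1.8
tool_pos: [543.7, -236.1, 359.7]
orientation: [[0.924, 0.383, 0.001], [0.383, -0.924, 0.002], [0.002, -0.002, -1.0]]
force: [-0.1, -0.0, 0.1]
opening: 40.2
grasp_force: 0.0
```

Run:
```python
from h import *
o=get_obs();print(o["clock"],o["tool_pos"],o["joint_pos"],o["dq"].max())
p=snap("wrist","w1");v,i=load("w1")
for k in ["round_lid","square_tin","round_tin"]: print(k,[(np.round(d["extent"]),round(d["conf"],2)) for d in look_for(p,k)[:4]])
print(v.proj([[474,-274,14],[648,-216,110]]))
cv2.imwrite("pics/w1v.png",cv2.resize(i[:,:,::-1],None,fx=1.56,fy=1.56,interpolation=2))
```

```text
1.8 [ 543.67830041 -236.08648027  359.73381606] [-0.59838275  0.36683167  1.49545354  0.00226297  1.2798599   0.57828469] 0.03233597992230152
round_lid [(array([ 48.,  45., 141., 132.]), 0.95), (array([460.,  41., 512., 132.]), 0.72), (array([226., 334., 298., 376.]), 0.61), (array([226., 210., 302., 281.]), 0.58)]
square_tin [(array([238.,   3., 364., 130.]), 0.73)]
round_tin []
[[265.36380262 248.26979977]
 [291.02998845  53.39437049]]
```

View pics/w1v.png

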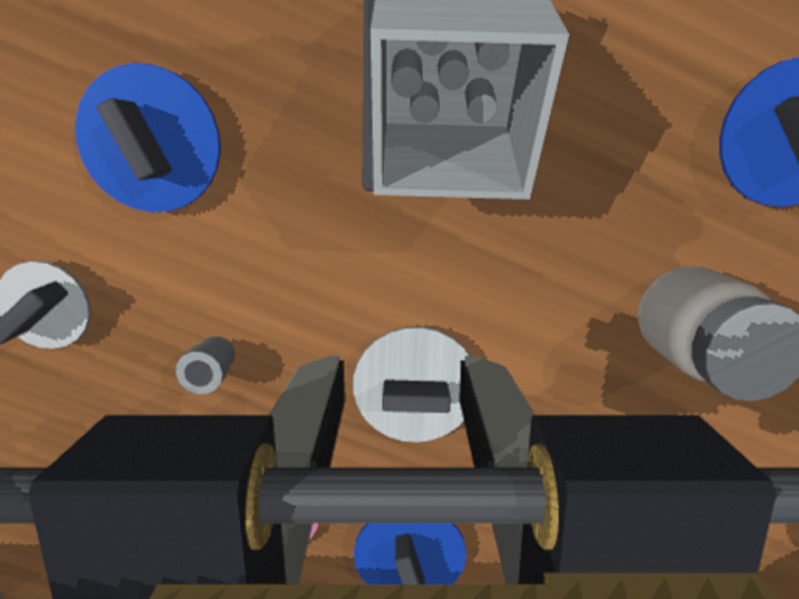

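The wrist view (scaled 1.56) shows the square tin's rim corners at (370,32), (568,35), (531,199) and (374,193). The round lid is centred at about (412,385), with its bar lying along the tool's y. I'll fit both models to the edges.

```bash
cat >> h.py <<'E'
def circ(r,z,n=90):
    a=np.linspace(0,2*np.pi,n,endpoint=False); return np.c_[r*np.cos(a),r*np.sin(a),0*a+z]
def rect(hx,hy,z,n=22):
    f=np.linspace(-.93,.93,n); o=np.ones(n)
    return np.r_[np.c_[f*hx,-hy*o,z*o],np.c_[hx*o,f*hy,z*o],np.c_[f*hx,hy*o,z*o],np.c_[-hx*o,f*hy,z*o]]
def fit(x0,pose,edges,views,wins=(8,5,3,3),sign=True):
    """edges: (pts, s) s=-1 bright->dark outward; pose(x)->(R,t)"""
    im=[cv2.GaussianBlur(cv2.cvtColor(i,cv2.COLOR_RGB2GRAY).astype(np.float32),(0,0),1) for _,i in views]
    x=np.array(x0,float)
    for w in wins:
        Rm,t=pose(x);obs=[]
        for k,(v,_) in enumerate(views):
            for P,s in edges:
                a=v.proj(P@Rm.T+t);b=v.proj((P*[1.02,1.02,1])@Rm.T+t)
                # image normal: perpendicular to local tangent, pointing outward
                tg=v.proj((P+np.cross([0,0,1],P/np.linalg.norm(P[:,:2],axis=1)[:,None]) if s[1]=='c' else P+s_tan(P))@Rm.T+t)-a
                n=np.c_[tg[:,1],-tg[:,0]];n/=np.linalg.norm(n,axis=1)[:,None]
                n*=np.sign((n*(b-a)).sum(1))[:,None]
                d=np.arange(-w-1,w+1.01,.25)
                m=(a[:,None]+d[None,:,None]*n[:,None]).astype(np.float32)
                g=np.gradient(cv2.remap(im[k],m[...,0],m[...,1],1,borderValue=-1),axis=1)*s[0]
                g=g[:,4:-4];dd=d[4:-4];j=g.argmax(1);gm=g.max(1)
                h,wd=im[k].shape
                ok=(gm>1.0)&(j>0)&(j<len(dd)-1)&(a.min(1)>w+3)&(a[:,0]<wd-w-3)&(a[:,1]<h-w-3)
                obs.append((v,P[ok],(a+n*dd[j][:,None])[ok],n[ok]))
        f=lambda x:np.concatenate([((v.proj(P@pose(x)[0].T+pose(x)[1])-q)*n).sum(1) for v,P,q,n in obs])
        r=least_squares(f,x,loss="soft_l1",f_scale=.4);x=r.x
    e=f(x);return x,np.median(abs(e)),len(e)
def s_tan(P):
    m=abs(P[:,0])/abs(P[:,0]).max()>=.999  # on an x=const side?
    m&=~(abs(P[:,1])/abs(P[:,1]).max()>=.999)
    return np.where(m[:,None],[0,1,0],[1,0,0])
LEAN=R.from_euler("y",-30,degrees=True).as_matrix()  # tips z towards -x
def Pt(x): # tin rim: centre xyz, heading of the tin's back (away from robot), local roll
    return R.from_euler("z",x[3]).as_matrix()@LEAN, np.array(x[:3])
def Pl(z): return lambda x:(R.from_euler("z",x[2] if len(x)>2 else 0).as_matrix(),np.array([x[0],x[1],z]))
SQ=[(rect(39,39,0),(-1,'r')),(rect(35,35,0),(1,'r'))]
RD=[(circ(40,0),(-1,'c')),(circ(37,0),(1,'c'))]
E
python3 - <<'E'
from h import *
v=load("w1");V0=v[0]
c=np.array([[370,32],[568,35],[531,199],[374,193]])/1.5625
mod=np.array([[39,39,0],[39,-39,0],[-39,-39,0],[-39,39,0]],float) # TL far-left.. x away, y left
f=lambda x:(V0.proj(mod@Pt(x)[0].T+Pt(x)[1])-c).ravel()
r=least_squares(f,[648,-216,110,.4]);print("pnp",r.x.round(2),f(r.x).round(1))
print(fit(r.x,Pt,SQ,[v]))
print("lid",fit([474,-274],Pl(14),[(circ(43,0),(-1,'c'))],[v]), fit([474,-274],Pl(14),[(circ(43,0),(-1,'c'))],[load("side1")]))
E
```

```text
pnp [ 6.3554e+02 -2.2592e+02  9.2260e+01  3.7000e-01] [ 0.5 -0.9 -0.2 -0.  -0.9 -0.3  0.6  1.5]
(array([ 6.35742400e+02, -2.25579035e+02,  9.41210509e+01,  3.65801029e-01]), np.float64(0.2507353336210601), 176)
lid (array([ 474.99886411, -274.46293228]), np.float64(0.4789686850196906), 73) (array([ 473.30170763, -274.56766317]), np.float64(0.22927682696407717), 86)
```

drive_tool:
  series:
    - [[0.04,0,-0.003,0,0,0,-0.149],[0.04,0,-0.003,0,0,0,-0.149],[0.04,0,-0.003,0,0,0,-0.149],[0.04,0,-0.003,0,0,0,-0.149],[0.04,0,-0.003,0,0,0,-0.149]]

```text
clock: 2.5
tool_pos: [529.9, -230.4, 361.1]
orientation: [[0.421, 0.907, 0.0], [0.907, -0.421, -0.001], [-0.0, 0.0, -1.0]]
force: [-0.5, -0.0, 0.1]
opening: 39.9
grasp_force: 0.0
```

drive_tool:
  series:
    - [[0.04,0,-0.005,0,0,0,-0.149],[0.04,0,-0.005,0,0,0,-0.149],[0.04,0,-0.005,0,0,0,-0.149],[0.04,0,-0.005,0,0,0,-0.149],[0.04,0,-0.005,0,0,0,-0.149]]

```text
clock: 3.0
tool_pos: [505.6, -226.9, 361.2]
orientation: [[-0.305, 0.952, 0.0], [0.952, 0.305, -0.001], [-0.001, 0.0, -1.0]]
force: [-0.4, -0.5, -0.1]
opening: 40.0
grasp_force: 0.0
```

drive_tool:
  series:
    - [[0.04,0,-0.02,0,0,0,-0.08],[0.04,0,-0.02,0.02,0,0,0],[0.04,0,0,0.03,0,0,0],[0.04,0,0,0.02,0,0,0],[0.04,0,0,0,0,0,0]]

```text
clock: 3.5
tool_pos: [467.2, -239.7, 288.6]
orientation: [[-0.375, 0.927, -0.004], [0.927, 0.375, 0.003], [0.004, -0.003, -1.0]]
force: [0.1, -0.4, 0.5]
opening: 40.2
grasp_force: 0.0
```

Run:
```python
from h import *
o=get_obs();print(o["clock"],o["tool_pos"].round(1),o["joint_pos"].round(2))
p=snap("wrist","w2");v=load("w2");i=v[1]
print("lid",fit([474.5,-274.5],Pl(14),[(circ(43,0),(-1,'c'))],[v]))
x=np.array([474.5,-274.5]);yaw=np.arctan2(.924,-.383)
for s in (1,-1): print("bar",fit([*x,yaw],Pl(40),[(rect(22,6,0),(s,'r'))],[v]))
print(moves([474.5,-274.5,202],R.from_euler("z",yaw).as_matrix()@np.diag([1,-1,-1])))
cv2.imwrite("pics/w2v.png",cv2.resize(i[:,:,::-1],None,fx=1.56,fy=1.56,interpolation=2))
```

```text
3.5 [ 467.2 -239.7  288.6] [-0.69  0.33  1.75 -0.    1.07 -1.07]
lid (array([ 474.58583939, -274.19637214]), np.float64(0.43203841383137026), 70)
bar (array([ 474.33391636, -273.25909986,    1.92408677]), np.float64(0.27950973731657824), 67)
bar (array([ 475.97383965, -278.38811391,    1.87994696]), np.float64(0.23575057662474985), 24)
(array([-0.0346, -0.0069,  0.0881]), array([-0.0013, -0.002 , -0.0085]))
```

View pics/w2v.png

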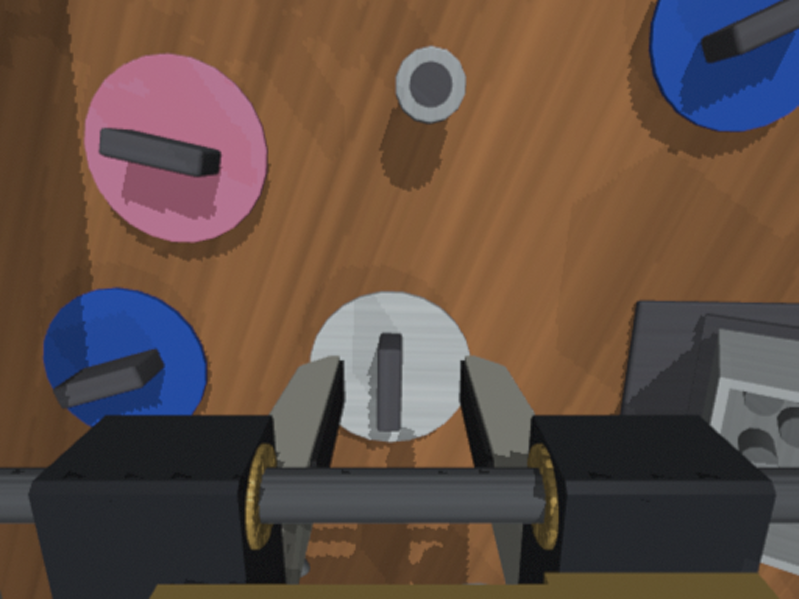

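The view shows the round lid with its bar upright at (389,380), centred between the fingers once shifted.

drive_tool:
  series:
    - [[0.04,-0.0175,-0.0035,0,0,0,0.015],[0.04,-0.0175,-0.0035,0.01,0,0,0],[0.04,0,0,0.04,0,0,0],[0.04,0,0,0.025,0,0,0],[0.04,0,0,0.01,0,0,0]]

```text
clock: 4.05
tool_pos: [475.5, -275.3, 203.4]
orientation: [[-0.363, 0.932, -0.002], [0.932, 0.363, 0.002], [0.002, -0.001, -1.0]]
force: [-1.0, 0.4, 0.1]
opening: 40.1
grasp_force: 0.0
```

drive_tool:
  series:
    - [[0.0,0,0,0,0,0,0],[0.0,0,0,0,0,0,0],[0.0,0,0,0,0,0,0],[0.0,0,0,0,0,0,0],[0.0,0,0,0,0,0,0]]
  newtons: 40

```text
clock: 4.55
tool_pos: [476.2, -274.5, 207.0]
orientation: [[-0.364, 0.931, 0.002], [0.931, 0.364, -0.002], [-0.003, 0.001, -1.0]]
force: [-2.3, -2.0, 5.2]
opening: 11.5
grasp_force: 40.0
```

drive_tool:
  series:
    - [[0.0,0,0,-0.02,0,0,0],[0.0,0,0,-0.04,0,0,0],[0.0,0,0,-0.05,0,0,0],[0.0,0,0,-0.05,0,0,0],[0.0,0,0,-0.02,0,0,0]]
  newtons: 55

```text
clock: 5.05
tool_pos: [476.4, -274.2, 391.3]
orientation: [[-0.364, 0.931, 0.006], [0.931, 0.364, -0.005], [-0.007, 0.004, -1.0]]
force: [0.2, -1.6, -2.3]
opening: 11.8
grasp_force: 55.0
```

Run:
```python
from h import *
o=get_obs();print(o["clock"],o["tool_pos"].round(1),o["joint_pos"].round(2),o["force"].round(1))
p=snap("wrist","w3")
s=load("scene1");d=load("side1")
def Pc(x): # round tin: free camera offset between views ignored
    return Pt(x)
for x0 in [(640,128,95,a) for a in(-.4,-.1,.2,.5)]:
    x,e,n=fit(x0,Pt,RD,[s,d],wins=(8,6,4,3,3,3));print(x.round(2),e,n)
x,e,n=fit([635.7,-225.6,94.1,.366],Pt,SQ,[s,d],wins=(4,3,3));print("sq check",x.round(2),e,n)
```

```text
5.05 [ 476.4 -274.2  391.3] [-0.73  0.26  1.56  0.    1.31 -1.1 ] [ 0.2 -1.6 -2.3]
[ 6.4364e+02  1.3274e+02  9.6110e+01 -3.3000e-01] 0.743829360522275 294
[ 6.4370e+02  1.3271e+02  9.6210e+01 -3.3000e-01] 0.7282875353933054 293
[ 6.4359e+02  1.3280e+02  9.6090e+01 -3.3000e-01] 0.7287134871634695 294
[ 6.4354e+02  1.3276e+02  9.6170e+01 -3.3000e-01] 0.7385160918208804 293
sq check [ 6.3414e+02 -2.2675e+02  9.5900e+01  3.6000e-01] 0.5022205146052454 272
```

```bash
cat >> h.py <<'E'
def path(pos,Rm,n,o=None):
    "n equal rows (constant world velocity, constant turn rate) in tool axes"
    o=o or get_obs();R0=o["orientation"];p0=o["tool_pos"]
    w=R.from_matrix(R0.T@Rm).as_rotvec()/n;D=(np.array(pos)-p0)/n/1000
    print("turn/row",w.round(4),"deg",np.degrees(np.linalg.norm(w)).round(2),"mm",np.linalg.norm(D)*1000)
    for k in range(n): print((( R0@R.from_rotvec(w*k).as_matrix()).T@D).round(4).tolist())
def tilt(h,yaw0):
    "tool orientation along -z of the tin, tool x nearest heading yaw0"
    z=-(R.from_euler("z",h).as_matrix()@LEAN)[:,2];x=np.array([np.cos(yaw0),np.sin(yaw0),0]);x-=z*(x@z);x/=np.linalg.norm(x)
    return np.c_[x,np.cross(z,x),z]
E
python3 - <<'E'
from h import *
Rt=tilt(-.33,np.arctan2(.931,-.364)); M=np.array([643.6,132.7,96])
p=M-Rt@[90,0,300];print(p,Rt.round(3));path(p,Rt,9)
E
```

```text
[521.78706377  97.71257704 382.42187207] [[-0.223  0.852  0.473]
 [ 0.929  0.333 -0.162]
 [-0.296  0.403 -0.866]]
turn/row [-0.0451 -0.035   0.0077] deg 3.3 mm 41.6698007921501
[0.0367, 0.0197, 0.0009]
[0.0369, 0.0194, 0.0005]
[0.037, 0.0191, 0.0001]
[0.0372, 0.0188, -0.0004]
[0.0373, 0.0186, -0.0008]
[0.0374, 0.0183, -0.0013]
[0.0375, 0.0181, -0.0018]
[0.0376, 0.0179, -0.0023]
[0.0376, 0.0177, -0.0028]
```

drive_tool:
  series:
    - [[0.0,0.0367,0.0197,0.0009,-0.0451,-0.035,0.0077],[0.0,0.0369,0.0194,0.0005,-0.0451,-0.035,0.0077],[0.0,0.037,0.0191,0.0001,-0.0451,-0.035,0.0077],[0.0,0.0372,0.0188,-0.0004,-0.0451,-0.035,0.0077],[0.0,0.0373,0.0186,-0.0008,-0.0451,-0.035,0.0077]]

```text
clock: 5.6
tool_pos: [500.2, -65.5, 379.8]
orientation: [[-0.303, 0.914, 0.269], [0.938, 0.336, -0.085], [-0.168, 0.226, -0.959]]
force: [0.1, -0.8, -2.4]
opening: 11.7
grasp_force: 55.0
```

drive_tool:
  series:
    - [[0.0,0.0374,0.0183,-0.0013,-0.0451,-0.035,0.0077],[0.0,0.0375,0.0181,-0.0018,-0.0451,-0.035,0.0077],[0.0,0.0376,0.0179,-0.0023,-0.0451,-0.035,0.0077],[0.0,0.0376,0.0177,-0.0028,-0.0451,-0.035,0.0077],[0.0,0,0,0,0,0,0]]

```text
clock: 6.1
tool_pos: [519.8, 103.0, 375.8]
orientation: [[-0.231, 0.854, 0.466], [0.93, 0.335, -0.152], [-0.286, 0.398, -0.872]]
force: [-0.6, -0.5, -1.6]
opening: 11.4
grasp_force: 55.0
```

drive_tool:
  series:
    - [[0.0,0,0,0,0,0,0],[0.0,0,0,0,0,0,0],[0.0,0,0,0,0,0,0],[0.0,0,0,0,0,0,0],[0.0,0,0,0,0,0,0]]

```text
clock: 6.6
tool_pos: [521.2, 97.1, 377.5]
orientation: [[-0.223, 0.856, 0.466], [0.931, 0.328, -0.157], [-0.287, 0.399, -0.871]]
force: [0.3, 0.0, -2.3]
opening: 11.6
grasp_force: 55.0
```

Run:
```python
from h import *
o=get_obs();print(o["clock"],o["tool_pos"].round(1),o["joint_pos"].round(2),o["force"].round(1));print(o["orientation"].round(3))
p=snap("wrist","w4");v=load("w4")
x,e,n=fit([643.6,132.7,96,-.33],Pt,RD,[v],wins=(8,5,3,3,3));print(x.round(2),e,n)
print("view in tool:",(o["orientation"].T@(x[:3]-o["tool_pos"])).round(1))
# lid in hand: flange top circle in tool frame, z down: unknown x,y,z
T=p["T_tool_cam"];tv=(V(p["camera_matrix"],T[:3,3],T[:3,:3]),v[1])
for z in (188,192,196): print("held",z,fit([0,0],Pl(z),[(circ(43,0),(-1,'c'))],[tv]))
cv2.imwrite("pics/w4v.png",cv2.resize(v[1][:,:,::-1],None,fx=1.56,fy=1.56,interpolation=2))
```

```text
6.6 [521.2  97.1 377.5] [ 0.03  0.13  1.83 -0.27  0.72 -0.11] [ 0.3  0.  -2.3]
[[-0.223  0.856  0.466]
 [ 0.931  0.328 -0.157]
 [-0.287  0.399 -0.871]]
[ 6.4635e+02  1.3303e+02  9.2570e+01 -3.4000e-01] 0.22863137956779042 180
view in tool: [ 87.4   5.5 300.8]
held 188 (array([2.20650794, 0.70083348]), np.float64(0.7924378729144659), 43)
held 192 (array([1.66174832, 0.74963166]), np.float64(0.9280279366997339), 62)
held 196 (array([1.03482425, 0.70175739]), np.float64(0.29526916986110807), 72)
```

View pics/w4v.png

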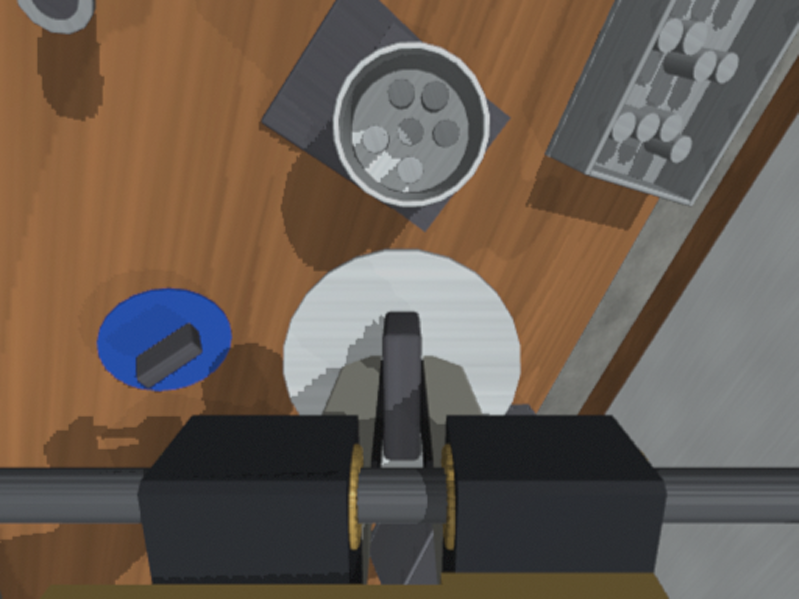

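The view shows the round mouth at (410,124) and the held lid level at (402,345), so both can be measured in the tool frame.

Run:
```python
from h import *
o=get_obs();v=load("w4");M=np.array([646.35,133.03,92.57])
tv=(V(v[0].K,o["orientation"].T@(v[0].t-o["tool_pos"]),o["orientation"].T@v[0].R),v[1])
P5=lambda x:(R.from_rotvec([x[3],x[4],0]).as_matrix(),np.array(x[:3]))
print("mouth 5dof",[np.round(q,3) for q in fit([87.4,5.5,300.8,0,0],P5,RD,[tv],wins=(5,3,3,3))])
print("held 5dof",[np.round(q,3) for q in fit([1,.7,194,0,0],P5,[(circ(43,0),(-1,'c'))],[tv],wins=(5,3,3,3))])
Rt=tilt(-.34,np.arctan2(o["orientation"][1,0],o["orientation"][0,0]))
print(moves(M-Rt@[1,.7,227],Rt));path(M-Rt@[1,.7,227],Rt,4)
```

```text
mouth 5dof [array([ 8.72290e+01,  5.20500e+00,  3.00864e+02, -3.60000e-02,
       -9.00000e-03]), np.float64(0.222), np.int64(180)]
held 5dof [array([ 9.62000e-01,  6.18000e-01,  1.95819e+02, -4.00000e-03,
        1.20000e-02]), np.float64(0.313), np.int64(72)]
(array([0.089 , 0.0037, 0.0739]), array([-0.0043, -0.0116,  0.1256]))
turn/row [-0.0011 -0.0029  0.0314] deg 1.81 mm 28.92837549174594
[0.0222, 0.0009, 0.0185]
[0.0223, 0.0002, 0.0184]
[0.0224, -0.0005, 0.0183]
[0.0224, -0.0012, 0.0183]
```

drive_tool:
  series:
    - [[0.0,0.0222,0.0005,0.0185,-0.003,-0.0028,0],[0.0,0.0222,0.0005,0.0185,-0.003,-0.0028,0],[0.0,0.0222,0.0005,0.0185,-0.003,-0.0028,0],[0.0,0.0222,0.0004,0.0183,-0.003,-0.0028,0],[0.0,0,0,0,0,0,0]]

```text
clock: 7.15
tool_pos: [536.8, 170.6, 285.1]
orientation: [[-0.223, 0.852, 0.474], [0.929, 0.333, -0.163], [-0.296, 0.404, -0.865]]
force: [-0.4, -0.4, -2.2]
opening: 11.5
grasp_force: 55.0
```

drive_tool:
  series:
    - [[0.0,0,0,0,0,0,0],[0.0,0,0,0,0,0,0],[0.0,0,0,0,0,0,0],[0.0,0,0,0,0,0,0],[0.0,0,0,0,0,0,0]]

```text
clock: 7.65
tool_pos: [537.7, 169.3, 289.1]
orientation: [[-0.219, 0.85, 0.48], [0.929, 0.331, -0.163], [-0.297, 0.41, -0.862]]
force: [0.6, 0.6, -2.5]
opening: 11.2
grasp_force: 55.0
```

Run:
```python
from h import *
M=np.array([646.35,133.03,92.57]);Z=Pt([0,0,0,-.34])[0][:,2]
o=get_obs();R0=o["orientation"]
print(o["clock"],o["tool_pos"].round(1),o["force"].round(1))
print("mouth in tool",(R0.T@(M-o["tool_pos"])).round(1),"axis",(R0.T@Z).round(3))
snap("side","s5")
```

```text
7.65 [537.7 169.3 289.1] [ 0.6  0.6 -2.5]
mouth in tool [  0.9  -0.3 227.5] axis [ 0.001  0.01  -1.   ]
```

drive_tool:
  series:
    - [[0.0,0,-0.001,0.006,0,0,0],[0.0,0,0,0.006,0,0,0],[0.0,0,0,0.005,0,0,0],[0.0,0,0,0.003,0,0,0],[0.0,0,0,0,0,0,0]]

```text
clock: 8.2
tool_pos: [546.4, 166.0, 269.9]
orientation: [[-0.22, 0.851, 0.478], [0.929, 0.332, -0.163], [-0.297, 0.408, -0.863]]
force: [0.3, 0.8, -1.2]
opening: 11.5
grasp_force: 55.0
```

drive_tool:
  series:
    - [[0.0,0,0,0.002,0,0,0],[0.0,0,0,0.002,0,0,0],[0.0,0,0,0.001,0,0,0],[0.0,0,0,0,0,0,0],[0.0,0,0,0,0,0,0]]

```text
clock: 8.7
tool_pos: [549.0, 165.2, 266.7]
orientation: [[-0.219, 0.85, 0.479], [0.929, 0.332, -0.163], [-0.297, 0.41, -0.862]]
force: [0.3, -2.9, -1.2]
opening: 11.5
grasp_force: 55.0
```

Run:
```python
from h import *
M=np.array([646.35,133.03,92.57]);Z=Pt([0,0,0,-.34])[0][:,2]
o=get_obs();R0=o["orientation"]
print(o["clock"],"force tool",(R0.T@o["force"]).round(1))
print("mouth in tool",(R0.T@(M-o["tool_pos"])).round(1),"axis",(R0.T@Z).round(3))
p=snap("wrist","w5");v=load("w5")
tv=(V(v[0].K,p["T_tool_cam"][:3,3],p["T_tool_cam"][:3,:3]),v[1])
print("held",fit([1,.7],Pl(195.8),[(circ(43,0),(-1,'c'))],[tv],wins=(5,3,3,3)))
a=cv2.resize(v[1][120:300,130:390,::-1],None,fx=2.5,fy=2.5,interpolation=2);b=load("side1")[0]
s=snap("side","s6");b=cv2.resize(s["color"][140:220,240:320,::-1],None,fx=5,fy=5,interpolation=2)
im=np.zeros((450,800,3),np.uint8);im[:450,:390]=a[:,130:520];im[:400,400:]=b;cv2.imwrite("pics/c6.png",im)
```

```text
8.7 force tool [-2.4 -1.2  1.7]
mouth in tool [  0.5   0.7 202. ] axis [ 0.001  0.01  -1.   ]
held (array([1.05975543, 0.66985922]), np.float64(0.2469329424482249), 69)
```

View pics/c6.png

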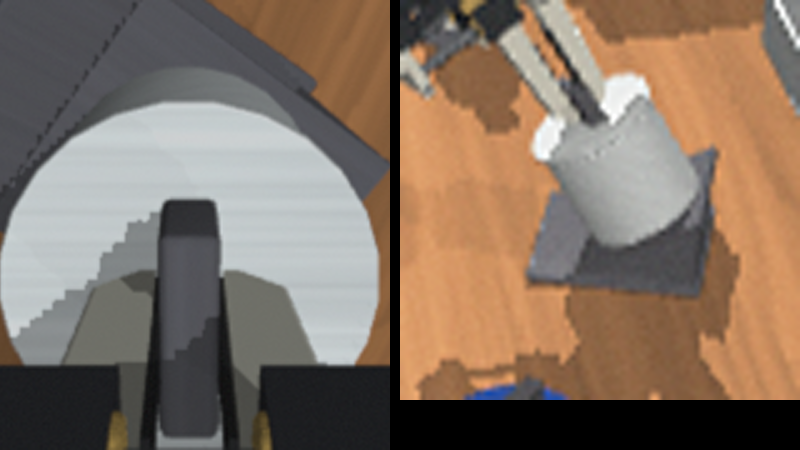

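The lid sits over the mouth with its plug already entering and almost no force. I'll press on.

drive_tool:
  series:
    - [[0.0,0,0,0.0015,0,0,0],[0.0,0,0,0.0015,0,0,0],[0.0,0,0,0.001,0,0,0],[0.0,0,0,0.001,0,0,0],[0.0,0,0,0,0,0,0]]

```text
clock: 9.3
tool_pos: [550.1, 164.9, 264.6]
orientation: [[-0.219, 0.849, 0.48], [0.929, 0.332, -0.163], [-0.298, 0.411, -0.862]]
force: [-17.1, -1.0, 22.8]
opening: 11.2
grasp_force: 55.1
```

drive_tool:
  series:
    - [[0.0,0,0,0.001,0,0,0],[0.0,0,0,0.001,0,0,0],[0.0,0,0,0.001,0,0,0],[0.0,0,0,0,0,0,0],[0.0,0,0,0,0,0,0]]

```text
clock: 9.8
tool_pos: [550.0, 165.0, 264.5]
orientation: [[-0.219, 0.849, 0.481], [0.929, 0.332, -0.164], [-0.299, 0.411, -0.861]]
force: [-37.0, 2.9, 47.7]
opening: 11.3
grasp_force: 55.2
```

```bash
cat > st.py <<'E'
from h import *
def st(M,h):
    Z=Pt([0,0,0,h])[0][:,2];o=get_obs();R0=o["orientation"]
    print(o["clock"],"force tool",(R0.T@o["force"]).round(1),"torque",(R0.T@o["torque"]).round(2),"mouth in tool",(R0.T@(np.array(M)-o["tool_pos"])).round(1),"axis",(R0.T@Z).round(3))
E
python3 -c "
from st import *
st([646.35,133.03,92.57],-.34)"
```

```text
9.8 force tool [ -3.5 -10.8 -59.4] torque [ 2.61 -0.61  0.06] mouth in tool [  0.6   0.5 199.6] axis [-0.001  0.011 -1.   ]
```

drive_tool:
  series:
    - [[0.0,0,0,-0.001,0.005,0,0],[0.0,0,0,-0.001,0.004,0,0],[0.03,0,0,0,0,0,0],[0.03,0,0,0,0,0,0],[0.03,0,0,0,0,0,0]]

```text
clock: 10.3
tool_pos: [551.3, 164.5, 260.6]
orientation: [[-0.22, 0.855, 0.47], [0.929, 0.33, -0.165], [-0.297, 0.401, -0.867]]
force: [0.1, -0.1, -0.4]
opening: 28.5
grasp_force: 0.0
```

drive_tool:
  series:
    - [[0.03,0,0,-0.01,0,0,0],[0.03,0,0,-0.03,0,0,0],[0.03,0,0,-0.04,0,0,0],[0.03,0,0,-0.02,0,0,0],[0.03,0,0,0,0,0,0]]

```text
clock: 10.8
tool_pos: [504.2, 181.7, 350.9]
orientation: [[-0.219, 0.852, 0.476], [0.929, 0.331, -0.164], [-0.297, 0.406, -0.864]]
force: [0.4, 1.4, 0.8]
opening: 30.1
grasp_force: 0.0
```

Run:
```python
from st import *
M=[646.35,133.03,92.57];st(M,-.34);o=get_obs()
v0=snap("wrist","w7");v=load("w7")
X=lambda x:(lambda r,t:(r,t))(*Pt(x))
P5=lambda x:(Pt([0,0,0,-.34])[0]@R.from_rotvec([x[3],x[4],0]).as_matrix(),np.array(x[:3]))
Z=Pt([0,0,0,-.34])[0][:,2]
x,e,n=fit([*(np.array(M)+4*Z),0,0],P5,[(circ(43,0),(-1,'c'))],[v],wins=(5,3,3,3))
d=Pt([0,0,0,-.34])[0].T@(x[:3]-M);print("flange top rel rim in tin frame",d.round(1),"tilt",x[3:].round(3),e,n)
s=snap("side","s7");b=cv2.resize(s["color"][145:215,245:315,::-1],None,fx=5.7,fy=5.7,interpolation=2)
a=cv2.resize(v[1][100:384:,110:390,::-1],None,fx=1.4,fy=1.4,interpolation=2)
im=np.zeros((400,800,3),np.uint8);im[:a.shape[0],:a.shape[1]]=a[:400];im[:399,400:799]=b;cv2.imwrite("pics/c7.png",im)
```

```text
10.8 force tool [ 1.   1.1 -0.8] torque [ 0.11  0.12 -0.03] mouth in tool [3.000e-01 1.000e-01 2.989e+02] axis [ 0.001  0.005 -1.   ]
flange top rel rim in tin frame [-0.3  0.2  3.4] tilt [ 0.    -0.017] 0.15679864114960582 90
```

View pics/c7.png

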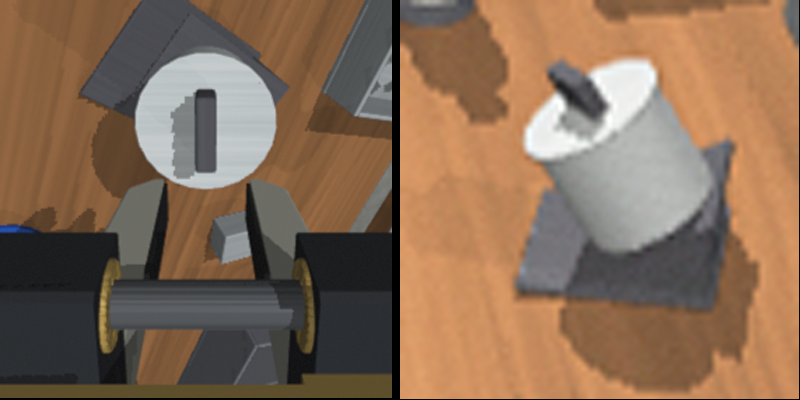

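The side crop shows the round lid sitting flush on its rim. Next is the square lid.

Run:
```python
from h import *
s=load("scene1");d=load("side1")
E=[(rect(42,42,0),(-1,'r'))]
best=min((fit([456,268,a],Pl(14),E,[s,d],wins=(7,5,3,3)) for a in np.arange(0,1.57,.2)),key=lambda r:r[1]-r[2]/500)
print(best)
S=lambda x,y:(110+x/3,80+y/3);D=lambda x,y:(110+x/2.5,110+y/2.5)
a,b=tri([s[0],d[0]],[S(662,414),D(260,130)]),tri([s[0],d[0]],[S(703,412),D(286,142)])
for z in (40,):print([d[0].plane(D(*q),z).round(0) for q in((262,127),(286,141))],[s[0].plane(S(*q),z).round(0) for q in((664,404),(704,404))])
```

```text
(array([454.78489224, 270.68494622,   0.7693086 ]), np.float64(0.2201584923961984), 171)
[array([444., 279.,  40.]), array([474., 237.,  40.])] [array([468., 253.,  40.]), array([438., 286.,  40.])]
```

Run:
```python
from h import *
d=load("side1")[0];D=lambda x,y:(110+x/2.5,110+y/2.5)
print("bottle",d.plane(D(350,90),0).round(0),"deep",d.plane(D(305,210),0).round(0),"driver",d.plane(D(230,82),8).round(0))
Rd=R.from_euler("z",2.34).as_matrix()@np.diag([1,-1,-1.])
path([455,270.7,300],Rd,7)
```

```text
bottle [587. 426.   0.] deep [487. 128.   0.] driver [404. 471.   8.]
turn/row [ 0.0485  0.0577 -0.0656] deg 5.72 mm 16.140507394692687
[0.0155, -0.0045, 0.0005]
[0.0157, -0.0034, 0.0016]
[0.0158, -0.0023, 0.0026]
[0.0157, -0.0011, 0.0036]
[0.0155, 0.0001, 0.0045]
[0.0152, 0.0013, 0.0054]
[0.0147, 0.0026, 0.0061]
```

drive_tool:
  series:
    - [[0.04,0.0155,-0.0045,0.0005,0.0485,0.0577,-0.0656],[0.04,0.0157,-0.0034,0.0016,0.0485,0.0577,-0.0656],[0.04,0.0158,-0.0023,0.0026,0.0485,0.0577,-0.0656],[0.04,0.0157,-0.0011,0.0036,0.0485,0.0577,-0.0656],[0.04,0.0155,0.0001,0.0045,0.0485,0.0577,-0.0656]]

```text
clock: 11.4
tool_pos: [469.2, 245.1, 311.5]
orientation: [[-0.589, 0.795, 0.142], [0.801, 0.598, -0.025], [-0.105, 0.098, -0.99]]
force: [-0.5, 0.1, -0.2]
opening: 40.1
grasp_force: 0.0
```

drive_tool:
  series:
    - [[0.04,0.0152,0.0013,0.0054,0.0485,0.0577,-0.0656],[0.04,0.0147,0.0026,0.0061,0.0485,0.0577,-0.0656],[0.04,0,0,0,0,0,0],[0.04,0,0,0,0,0,0],[0.04,0,0,0,0,0,0]]

```text
clock: 11.9
tool_pos: [455.6, 270.2, 299.6]
orientation: [[-0.694, 0.72, 0.001], [0.72, 0.694, -0.001], [-0.001, -0.0, -1.0]]
force: [-0.2, -0.2, 0.6]
opening: 40.0
grasp_force: 0.0
```

Run:
```python
from h import *
o=get_obs();print(o["clock"],o["tool_pos"].round(1),o["joint_pos"].round(2));print(o["orientation"].round(3))
snap("wrist","w8");v=load("w8")
x,e,n=fit([454.8,270.7,.77],Pl(14),[(rect(42,42,0),(-1,'r'))],[v],wins=(7,5,3,3));print(x,e,n)
print("bar",fit([x[0],x[1],x[2]+1.571],Pl(40),[(rect(22,6,0),(1,'r'))],[v]))
a=x[2]+np.pi/2
print(moves([x[0],x[1],204],R.from_euler("z",a).as_matrix()@np.diag([1,-1,-1.])))
cv2.imwrite("pics/w8v.png",v[1][:,:,::-1])
```

```text
11.9 [455.6 270.2 299.6] [ 0.32  0.32  1.73 -0.    1.09 -0.44]
[[-0.694  0.72   0.001]
 [ 0.72   0.694 -0.001]
 [-0.001 -0.    -1.   ]]
[456.93803645 270.99061627   0.76916676] 0.2769371246111571 81
bar (array([453.92076386, 274.08343179,   2.33945378]), np.float64(0.19906313153495098), 66)
(array([-0.0003,  0.0016,  0.096 ]), array([ 0.0002,  0.0011, -0.0016]))
```

View pics/w8v.png

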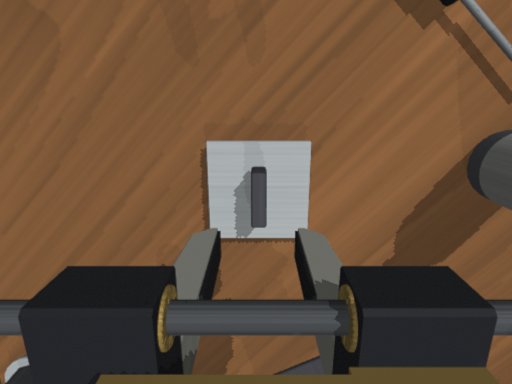

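The square lid (259,190) and its bar are squarely aligned with the fingers.

drive_tool:
  series:
    - [[0.04,0,0.0015,0.02,0,0,0],[0.04,0,0,0.04,0,0,0],[0.04,0,0,0.024,0,0,0],[0.04,0,0,0.01,0,0,0],[0.04,0,0,0,0,0,0]]

```text
clock: 12.45
tool_pos: [456.0, 271.3, 205.3]
orientation: [[-0.695, 0.719, -0.002], [0.719, 0.695, -0.001], [0.001, -0.002, -1.0]]
force: [0.1, 0.3, -0.7]
opening: 39.8
grasp_force: 0.0
```

drive_tool:
  series:
    - [[0.0,0,0,0,0,0,0],[0.0,0,0,0,0,0,0],[0.0,0,0,0,0,0,0],[0.0,0,0,0,0,0,0],[0.0,0,0,0,0,0,0]]
  newtons: 40

```text
clock: 12.95
tool_pos: [456.4, 271.8, 206.9]
orientation: [[-0.696, 0.718, 0.001], [0.718, 0.696, 0.0], [-0.001, 0.001, -1.0]]
force: [-1.5, -0.5, 5.6]
opening: 11.4
grasp_force: 40.0
```

drive_tool:
  series:
    - [[0.0,0,0,-0.02,0,0,0],[0.0,0,0,-0.04,0,0,0],[0.0,0,0,-0.05,0,0,0],[0.0,0,0,-0.05,0,0,0],[0.0,0,0,-0.02,0,0,0]]
  newtons: 55

```text
clock: 13.45
tool_pos: [456.9, 272.1, 391.2]
orientation: [[-0.696, 0.718, 0.007], [0.718, 0.696, 0.002], [-0.003, 0.007, -1.0]]
force: [0.5, 1.0, -2.2]
opening: 11.5
grasp_force: 55.0
```

Run:
```python
from h import *
o=get_obs();print(o["clock"],o["tool_pos"].round(1),o["joint_pos"].round(2),o["force"].round(1))
Rt=Pt([0,0,0,.366])[0];Rt=np.c_[Rt[:,1],Rt[:,0],-Rt[:,2]] # tool x = tin y, z into the tin
M=np.array([635.7,-225.6,94.1])
path(M-Rt@[92,0,300],Rt,13)
```

```text
13.45 [456.9 272.1 391.2] [ 0.33  0.23  1.6   0.    1.3  -0.44] [ 0.5  1.  -2.2]
turn/row [-0.0392 -0.008   0.0303] deg 2.87 mm 49.41820857706332
[-0.039, -0.0302, 0.0028]
[-0.0399, -0.0291, 0.0019]
[-0.0408, -0.0279, 0.0012]
[-0.0416, -0.0267, 0.0004]
[-0.0424, -0.0254, -0.0003]
[-0.0431, -0.0241, -0.0009]
[-0.0439, -0.0227, -0.0015]
[-0.0445, -0.0213, -0.002]
[-0.0452, -0.0199, -0.0024]
[-0.0458, -0.0184, -0.0028]
[-0.0463, -0.0169, -0.0031]
[-0.0469, -0.0153, -0.0034]
[-0.0473, -0.0138, -0.0036]
```

drive_tool:
  series:
    - [[0.0,-0.039,-0.0302,0.0028,-0.0392,-0.008,0.0303],[0.0,-0.0399,-0.0291,0.0019,-0.0392,-0.008,0.0303],[0.0,-0.0408,-0.0279,0.0012,-0.0392,-0.008,0.0303],[0.0,-0.0416,-0.0267,0.0004,-0.0392,-0.008,0.0303],[0.0,-0.0424,-0.0254,-0.0003,-0.0392,-0.008,0.0303]]

```text
clock: 13.95
tool_pos: [483.1, 25.0, 372.0]
orientation: [[-0.576, 0.798, 0.176], [0.817, 0.569, 0.094], [-0.025, 0.198, -0.98]]
force: [-0.0, -0.8, -1.4]
opening: 11.3
grasp_force: 55.0
```

drive_tool:
  series:
    - [[0.0,-0.0431,-0.0241,-0.0009,-0.0392,-0.008,0.0303],[0.0,-0.0439,-0.0227,-0.0015,-0.0392,-0.008,0.0303],[0.0,-0.0445,-0.0213,-0.002,-0.0392,-0.008,0.0303],[0.0,-0.0452,-0.0199,-0.0024,-0.0392,-0.008,0.0303],[0.0,-0.0458,-0.0184,-0.0028,-0.0392,-0.008,0.0303]]

```text
clock: 14.45
tool_pos: [510.6, -220.5, 357.9]
orientation: [[-0.441, 0.824, 0.356], [0.897, 0.413, 0.156], [-0.018, 0.389, -0.921]]
force: [0.4, 0.4, -1.1]
opening: 11.4
grasp_force: 55.0
```

drive_tool:
  series:
    - [[0.0,-0.0463,-0.0169,-0.0031,-0.0392,-0.008,0.0303],[0.0,-0.0469,-0.0153,-0.0034,-0.0392,-0.008,0.0303],[0.0,-0.0473,-0.0138,-0.0036,-0.0392,-0.008,0.0303],[0.0,0,0,0,0,0,0],[0.0,0,0,0,0,0,0]]

```text
clock: 14.95
tool_pos: [526.8, -366.8, 348.5]
orientation: [[-0.356, 0.813, 0.46], [0.934, 0.309, 0.178], [0.002, 0.493, -0.87]]
force: [0.4, 1.2, -2.0]
opening: 11.3
grasp_force: 55.0
```

drive_tool:
  series:
    - [[0.0,0,0,0,0,0,0],[0.0,0,0,0,0,0,0],[0.0,0,0,0,0,0,0],[0.0,0,0,0,0,0,0],[0.0,0,0,0,0,0,0]]

```text
clock: 15.45
tool_pos: [527.7, -365.0, 350.3]
orientation: [[-0.359, 0.812, 0.461], [0.933, 0.312, 0.177], [-0.0, 0.494, -0.87]]
force: [-0.1, 0.4, -1.3]
opening: 11.9
grasp_force: 55.0
```

```bash
cat > look.py <<'E'
from h import *
o=get_obs();print(o["clock"],o["tool_pos"].round(1),o["joint_pos"].round(2),o["force"].round(1));print(o["orientation"].round(3))
p=snap("wrist","w9");v=load("w9");T=p["T_tool_cam"];tv=(V(p["camera_matrix"],T[:3,3],T[:3,:3]),v[1])
x,e,n=fit([635.7,-225.6,94.1,.366],Pt,SQ,[v],wins=(10,6,4,3,3,3));print("mouth",x.round(3),e,n)
R0=o["orientation"];c=R0.T@(x[:3]-o["tool_pos"])
P6=lambda x:(R.from_rotvec(x[3:6]).as_matrix(),np.array(x[:3]))
print("mouth in tool",c.round(1),"6dof",[np.round(q,3) for q in fit([*c,0,0,0],P6,SQ,[tv],wins=(5,3,3,3))])
print("held",[np.round(q,3) for q in fit([0,0,194,0],lambda x:(R.from_euler("z",x[3]).as_matrix(),np.array(x[:3])),[(rect(42,42,0),(-1,'r'))],[tv],wins=(8,5,3,3))])
print("held z194",[np.round(q,3) for q in fit([0,0,0],Pl(195.8),[(rect(42,42,0),(-1,'r'))],[tv],wins=(8,5,3,3))])
Rt=Pt([0,0,0,x[3]])[0];Rt=np.c_[Rt[:,1],Rt[:,0],-Rt[:,2]]
print("turn",R.from_matrix(R0.T@Rt).as_rotvec().round(4))
cv2.imwrite("pics/w9v.png",v[1][:,:,::-1])
E
python3 look.py
```

```text
15.45 [ 527.7 -365.   350.3] [-0.92  0.4   1.53  0.55  1.12 -1.51] [-0.1  0.4 -1.3]
[[-0.359  0.812  0.461]
 [ 0.933  0.312  0.177]
 [-0.     0.494 -0.87 ]]
mouth [ 6.35906e+02 -2.25658e+02  9.44830e+01  3.67000e-01] 0.2531774968160275 176
mouth in tool [ 91.3   5.  296.9] 6dof [array([ 9.13260e+01,  5.15400e+00,  2.97016e+02,  1.40000e-02,
        3.00000e-03, -1.00000e-03]), np.float64(0.252), np.int64(176)]
held [array([-9.80000e-01,  7.79000e-01,  1.95375e+02, -2.00000e-03]), np.float64(0.178), np.int64(59)]
held z194 [array([-1.012e+00,  7.240e-01,  1.000e-03]), np.float64(0.25), np.int64(59)]
turn [-0.0071  0.0006 -0.    ]
```

View pics/w9v.png

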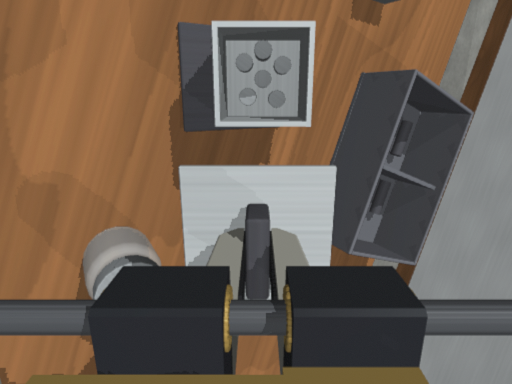

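The square mouth (264,75) and the held lid (258,220) line up, and their measured turn agrees within about 0.5 degree.

drive_tool:
  series:
    - [[0.0,0.0231,0.0011,0.0169,0,0,0],[0.0,0.0231,0.0011,0.0169,0,0,0],[0.0,0.0231,0.0011,0.0169,0,0,0],[0.0,0.023,0.001,0.0168,0,0,0],[0.0,0,0,0,0,0,0]]

```text
clock: 16.0
tool_pos: [528.1, -262.4, 291.0]
orientation: [[-0.361, 0.813, 0.457], [0.932, 0.312, 0.183], [0.006, 0.492, -0.871]]
force: [-0.0, 0.1, -2.3]
opening: 11.8
grasp_force: 55.0
```

drive_tool:
  series:
    - [[0.0,0,0,0,0,0,0],[0.0,0,0,0,0,0,0],[0.0,0,0,0,0,0,0],[0.0,0,0,0,0,0,0],[0.0,0,0,0,0,0,0]]

```text
clock: 16.5
tool_pos: [529.0, -266.8, 293.5]
orientation: [[-0.357, 0.812, 0.461], [0.934, 0.311, 0.176], [-0.001, 0.494, -0.87]]
force: [-0.4, -0.2, -1.6]
opening: 12.0
grasp_force: 55.0
```

```bash
python3 -c "
from st import *
st([635.9,-225.66,94.5],.367);o=get_obs();Rt=Pt([0,0,0,.367])[0];Rt=np.c_[Rt[:,1],Rt[:,0],-Rt[:,2]]
print('turn',R.from_matrix(o['orientation'].T@Rt).as_rotvec().round(4))"
```

```text
16.5 force tool [-0.  -1.2  1.2] torque [ 0.31 -0.04 -0.01] mouth in tool [  0.3   1.3 229.6] axis [-0.001 -0.007 -1.   ]
turn [-0.007   0.0012 -0.001 ]
```

drive_tool:
  series:
    - [[0.0,0.0012,0.0005,0.006,0,0,0],[0.0,0,0,0.006,0,0,0],[0.0,0,0,0.005,0,0,0],[0.0,0,0,0.003,0,0,0],[0.0,0,0,0,0,0,0]]

```text
clock: 17.0
tool_pos: [538.3, -261.1, 275.4]
orientation: [[-0.358, 0.812, 0.46], [0.934, 0.311, 0.178], [0.001, 0.493, -0.87]]
force: [0.7, 0.5, -1.8]
opening: 11.3
grasp_force: 55.0
```

drive_tool:
  series:
    - [[0.0,0,0,0.002,0,0,0],[0.0,0,0,0.002,0,0,0],[0.0,0,0,0.001,0,0,0],[0.0,0,0,0,0,0,0],[0.0,0,0,0,0,0,0]]

```text
clock: 17.5
tool_pos: [540.5, -260.5, 271.9]
orientation: [[-0.358, 0.812, 0.461], [0.934, 0.311, 0.177], [-0.0, 0.494, -0.87]]
force: [0.2, -0.0, -2.1]
opening: 11.6
grasp_force: 55.0
```

```bash
python3 -c "
from st import *
st([635.9,-225.66,94.5],.367)"
```

```text
17.5 force tool [-0.1 -0.9  1.9] torque [ 0.38 -0.07 -0.07] mouth in tool [ -1.6   0.7 204.4] axis [-0.001 -0.007 -1.   ]
```

No contact yet, and the plug is 5 mm in. I'll press it home.

drive_tool:
  series:
    - [[0.0,-0.0005,0,0.0015,0,0,0],[0.0,0,0,0.0015,0,0,0],[0.0,0,0,0.001,0,0,0],[0.0,0,0,0.001,0,0,0],[0.0,0,0,0,0,0,0]]

```text
clock: 18.0
tool_pos: [543.0, -260.0, 267.3]
orientation: [[-0.358, 0.812, 0.461], [0.934, 0.311, 0.177], [0.0, 0.494, -0.87]]
force: [-0.1, -0.1, -2.3]
opening: 11.6
grasp_force: 55.0
```

drive_tool:
  series:
    - [[0.0,0,0,0.001,0,0,0],[0.0,0,0,0.001,0,0,0],[0.0,0,0,0.001,0,0,0],[0.0,0,0,0,0,0,0],[0.0,0,0,0,0,0,0]]

```text
clock: 18.5
tool_pos: [543.8, -259.8, 265.8]
orientation: [[-0.358, 0.812, 0.461], [0.934, 0.312, 0.176], [-0.001, 0.494, -0.87]]
force: [-10.2, 0.1, 6.7]
opening: 11.4
grasp_force: 55.1
```

```bash
python3 -c "
from st import *
st([635.9,-225.66,94.5],.367)"
```

```text
18.5 force tool [  3.7  -4.9 -10.5] torque [ 0.6   0.4  -0.08] mouth in tool [ -1.    0.8 197.5] axis [-0.001 -0.007 -1.   ]
```

Contact just begins at the expected depth. A few more millimetres of command should seat it, then I release.

drive_tool:
  series:
    - [[0.0,0,0,0.001,0,0,0],[0.0,0,0,0.001,0,0,0],[0.0,0,0,0.0005,0,0,0],[0.0,0,0,0,0,0,0],[0.0,0,0,0,0,0,0]]

```text
clock: 19.0
tool_pos: [543.9, -259.7, 265.8]
orientation: [[-0.359, 0.811, 0.461], [0.933, 0.313, 0.176], [-0.002, 0.494, -0.87]]
force: [-27.2, -1.1, 25.8]
opening: 11.8
grasp_force: 55.1
```

```bash
python3 -c "
from st import *
st([635.9,-225.66,94.5],.367)"
```

```text
19.0 force tool [  8.7  -9.7 -35.2] torque [1.54 1.48 0.  ] mouth in tool [ -1.    0.8 197.4] axis [-0.001 -0.007 -1.   ]
```

drive_tool:
  series:
    - [[0.0,0,0,-0.001,0,0,0],[0.0,0,0,-0.001,0,0,0],[0.03,0,0,0,0,0,0],[0.03,0,0,0,0,0,0],[0.03,0,0,0,0,0,0]]

```text
clock: 19.5
tool_pos: [544.9, -259.5, 264.5]
orientation: [[-0.358, 0.812, 0.461], [0.934, 0.311, 0.177], [-0.0, 0.494, -0.869]]
force: [0.7, 0.4, 0.7]
opening: 28.3
grasp_force: 0.0
```

drive_tool:
  series:
    - [[0.03,0,0,-0.01,0,0,0],[0.03,0,0,-0.03,0,0,0],[0.03,0,0,-0.04,0,0,0],[0.03,0,0,-0.02,0,0,0],[0.03,0,0,0,0,0,0]]

```text
clock: 20.0
tool_pos: [498.3, -278.2, 354.9]
orientation: [[-0.357, 0.81, 0.465], [0.934, 0.313, 0.172], [-0.006, 0.496, -0.868]]
force: [0.1, 0.1, 0.1]
opening: 29.8
grasp_force: 0.0
```

drive_tool:
  series:
    - [[0.03,0,0,0,0,0,0],[0.03,0,0,0,0,0,0],[0.03,0,0,0,0,0,0],[0.03,0,0,0,0,0,0],[0.03,0,0,0,0,0,0]]

```text
clock: 20.5
tool_pos: [498.7, -276.9, 350.6]
orientation: [[-0.359, 0.812, 0.46], [0.934, 0.311, 0.178], [0.001, 0.493, -0.87]]
force: [0.1, -0.3, 0.3]
opening: 30.3
grasp_force: 0.0
```

Run:
```python
from st import *
M=[635.9,-225.66,94.5];h=.367;st(M,h)
snap("wrist","w11");v=load("w11");Rt=Pt([0,0,0,h])[0]
P6=lambda x:(Rt@R.from_rotvec(x[3:6]).as_matrix(),np.array(x[:3]))
x,e,n=fit([*(np.array(M)+4*Rt[:,2]),0,0,0],P6,[(rect(42,42,0),(-1,'r'))],[v],wins=(5,3,3,3))
print("flange top rel rim in tin frame",(Rt.T@(x[:3]-M)).round(1),"turn",x[3:].round(3),e,n)
s=snap("side","s11");b=cv2.resize(s["color"][145:275,245:345,::-1],None,fx=4,fy=4,interpolation=2)
c=snap("scene","sc11")["color"][145:250,165:290,::-1];c=cv2.resize(c,(400,336),interpolation=2)
im=np.zeros((520,800,3),np.uint8);im[:336,:400]=c;im[:,400:]=b;cv2.imwrite("pics/c11.png",im)
```

```text
20.5 force tool [-0.3  0.2 -0.3] torque [ 0.17 -0.04  0.01] mouth in tool [ -1.6   1.  295.1] axis [ 0.001 -0.008 -1.   ]
flange top rel rim in tin frame [0.1 0.1 2.3] turn [ 0.012 -0.003 -0.001] 0.19625563945190597 79
```

View pics/c11.png

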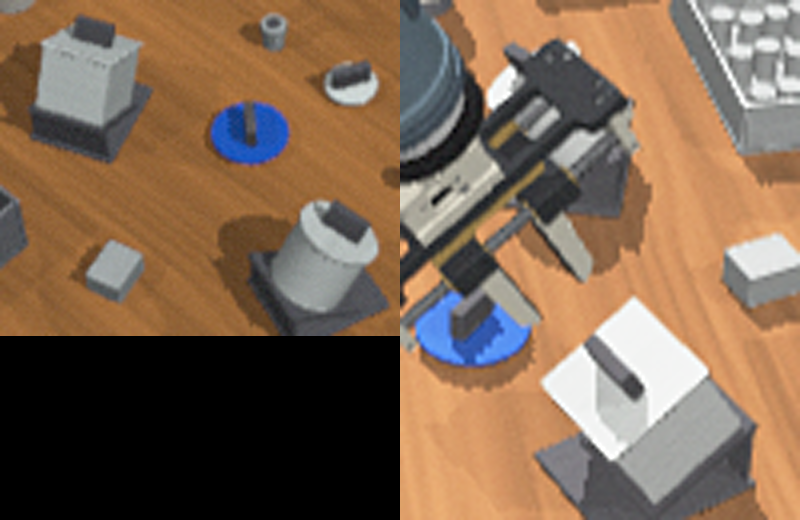

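Both lids are on and look flush with no tilt, and the gripper is clear of everything.

```bash
python3 -c "
from station import *
print(close_job())"
```

```text
the job is handed in; nothing more can be done
None
```

Both tins are closed with their matching lids, which sat flush and level in the last camera views, and the job was handed in at about 20.6 s of the 48 s allowed.

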